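# Hang the red snack tray on the slotted stand

## Task

Hang the red snack tray on the grey slotted stand: put its two hooks into the top pair of slots and press it down until it is fully home and the yellow spring catch has clicked out through the tray's back. Let go of it, leave the blue tray where it is and do not knock anything over.

Things in the scene. Friction and masses are not known exactly. Their poses are not given: they have to be found in the camera images.
- red_tray_grip (a point): Middle of the black handle bar of the loose red tray (about 0.35 kg, balanced nearly below it). Bar: x -56 to +44 mm from here, 12 mm thick, 24 mm high, top 12 mm above. Axes: x to the tray's back (hook side), y left, z up. Tray 120 (x -60 to +60) x 100 mm, its flat underside 88 mm below this point; 35 mm walls, back plate 80 mm high, a 10 mm thick post under each end of the bar.
- red_tray_hooks (a point): Midpoint between the tray's two steel hooks, on the rear face of its back plate: 60 mm behind and 32 mm below the handle point, axes the same. Hooks at y -30 and +30 mm, 8 mm thick in y, 36 mm high (18 mm above to 18 mm below here): a tab 12 mm high at the top, reaching 12 mm back, with a 5 mm thick lip hanging 24 mm below the tab at its end. Gap between lip and plate 7 mm.
- blue_tray_grip (a point): The same point of a loose blue tray, in shape the same as the red one. Not to be used; it stays where it is (moved less than 40 mm).
- slots (a point): On the front face of the fixed grey upright, midway between the two top slots. Axes: x straight into the face, y left, z up. Slots at y -30 and +30 mm, 14 mm wide, 48 mm high (24 mm above to 24 below here), right through the 4 mm plate, open behind. Upright 108 mm wide, yellow cap 41 mm above here, foot reaching 30 mm in front of the face. A second pair of slots 85 mm lower is not to be used.
- home (a point): Fixed to the stand, axes as slots: where the red tray's handle point is when the tray is home, axes parallel; 60 mm in front of the face, 2 mm above slots. With the handle 30 mm higher, the hooks go straight in (3 mm free each side, 6 mm above and below) until the back plate meets the face; then 30 mm straight down, lips behind the plate, until the tabs sit on the slots' lower edges.
- catch (a joint): Yellow spring catch, 20 mm wide, sticking 6 mm out of the face on its middle line, 66 to 78 mm below slots; ramp on top, square below. 0 = fully out, grows (m) as it is pushed in. The tray's back plate pushes it in over the last 20 mm down; at the bottom it springs out through a window in the plate and locks the tray. Takes about 5 to 12 N downwards, more than the tray's weight.
- ketchup_mid (a point): Loose red squeeze bottle, 60 mm across, 190 mm high, upright; point on its axis 90 mm above the table. Bystander.
- mustard_mid (a point): Loose yellow squeeze bottle, 60 mm across, 190 mm high, upright; point on its axis 90 mm above the table. Bystander.
- drink_can_mid (a point): Loose green drink can, 66 mm across, 122 mm high, upright; point at its centre. Bystander.
- cups_mid (a point): Loose stack of paper cups, 84 mm across, 150 mm high, upright; point at its centre. Bystander.
There are look-alikes about, which are no part of the job. Several things look just like the part that bears red_tray_grip: the one meant starts farthest to the robot's right.

How it is judged (in metres and radians):
At the end, for the whole second after the job is handed in: The red tray hangs by both hooks in the top slots, fully down (handle middle within 10 mm sideways and 6 mm above / 8 mm below its home point), straight and level to 0.12 rad, with the yellow catch sprung out (within 2 mm of fully out), and stays so (z of red_tray_grip in the frame of home between -0.008 and 0.006 m and horizontal distance between red_tray_grip and home below 0.01 m and angle between the x axis of red_tray_grip and the x axis of home, either way round below 0.12 rad and angle between red_tray_grip's own z axis and vertical below 0.12 rad and value of joint catch below 0.002 m); the robot touches nothing.
It fails at once if the blue tray is moved more than 40 mm (distance of blue_tray_grip from where it was at the start of the episode above 0.04 m).
It fails at once if a bottle, the can or the cup stack is knocked over (angle between any of ketchup_mid, mustard_mid, drink_can_mid, cups_mid's own z axis and vertical above 0.6 rad).
It also fails if it takes over 48 s, if anything falls off the work surface, if the arm or the gripper's body presses on something with over 40 N, if the wrist force passes 120 N, or if a joint passes its speed limit or range.

## Robot

A 7-joint arm with a two-finger parallel gripper is mounted at the origin on the work surface. World frame = base frame: x ahead of the robot, y to its left, z up, the work surface at z = 0. Lengths are in mm, angles in rad, forces in N, time in s.
With the tool pointing down it reaches from about 400 to 875 mm from the base axis. Payload 4.4 kg.
Tool frame: the origin (TCP) lies midway between the tips of the shut fingers; the grasp point (between the pads) lies 19 mm behind it; z points along the fingers, y is the line along which they close (so a half turn about z gives the same grasp; the last joint's range is limited). The gripper opens to 85 mm and grips with 20 to 120 N. Pads are 22 mm wide; open, the fingers measure 114 mm over their backs; the gripper's body (76 mm by 85 mm) begins 54 mm behind the grasp point. The pads swing forward as they close: fully open they stand 13 mm farther back than shut.
Start: joints at [1.269, 0.628, 0.038, 1.517, -0.027, 0.996, -0.02], TCP at [151.881, -632.021, 231.313] pointing down, gripper open.
Joint ranges: [-3.06, 3.06], [-0.37, 2.12], [-1.25, 1.32], [0.18, 2.47], [-1.1, 4.24], [0.23, 1.98], [-2.94, 2.94]. Speed limits (rad/s): [2.57, 2.57, 3.14, 3.14, 3.14, 3.14, 3.14].

## Interface

Orientations are given as [roll, pitch, yaw] about the fixed x, y, z axes, in that order (R = Rz(yaw) Ry(pitch) Rx(roll)).
In Python, from cell import ctrl gives the robot as it stands. The module is installed in compiled form; this text tells all that it offers.
- The arm moves only by the tool step_arm, never from a script. Its argument "commands" is one flat list of numbers, 7 for each row, row after row: the shift along the tool's x, y, z in cm, then the turn, a rotation vector about the tool's x, y, z in rad, then the opening, from 0 (shut) to 1 (fully open). A call has 1 to 10 rows; each row is the pose to reach, as a shift and turn from the pose commanded when the call began, along the tool's axes at that moment; what a row does not reach only later rows make up. A row lasts 1/10 s, in which the tool goes at most 50 mm and 8.59 degrees, less where a joint would pass 70% of its speed; a pose out of reach is approached as far as the arm can. A call with a gripper value outside its range is refused whole. The fingers move at their own pace and stop on an object; the grip force is fixed at half the most. Time passes only in rows, so rows that repeat a pose let the fingers close. It gives the time, the measured TCP pose, the force, the opening and the grip force at its end, in the units of the state.
- ctrl.read_state(): the state, without advancing time (a new reading comes with each control period).
- ctrl.get_image(name): name is "scene" or "side" or "wrist"; returns a dict with "image" (384x512x3 uint8, red, green, blue), "range_z" (384x512 float32, mm along the optical axis (not along the pixel's ray), 0 where there is no reading), "vfov" (degrees; the focal length in pixels is half the picture's height over the tangent of half this angle, whatever the lens; pixels are square), "cx", "cy" (the principal point, pixels), "world_to_cam" (4x4, takes a point from world to camera coordinates). Camera axes: x right, y down, z forward; pixel columns grow to the right and rows downward; lengths in mm; the calibration is good to about 2 mm. A picture is of the moment at which its call begins.
- ctrl.finish_job(): hands the job in; it is judged then, once.
The state is a dict: "clock": time; "qpos": joint angles; "qd": joint speeds; "tau": joint torques, N m; "eef_pos": TCP position; "tool_rot": TCP orientation; "force": force on the tool from outside, world axes, zero at the start; "torque": the same for the moment, N m; "width": finger opening in mm; "gripper_force": force on a finger pad.
Only numpy, scipy, OpenCV 4.12 (cv2) and the standard library are available. Lean on these libraries where they do the work, as an engineer would, in place of code of your own. Each camera call takes 0.05 s, during which the arm holds its last target. There are 200 camera calls.

## Working session

There is one attempt and no reset: what is moved stays moved. The work goes in short steps, Python scripts to look and compute and a tool call to move; the robot and the scene stay as the last step left them, time stands still between calls to the robot, and variables do not carry over. Pictures are saved under pics/ and viewed, at most 10 in all, crops included, and the job is handed in when it is done.

Besides the shell and the picture viewer there is one more tool, called as a command line: name --argument value ..., lists and objects as JSON in quotes. step_arm: Moves the arm, as the interface text tells. Its arguments: {"type":"object","properties":{"commands":{"type":"array"}},"required":["commands"]}

```bash
mkdir -p pics
cat > h.py <<'E'
import numpy as np, cv2
from cell import ctrl
def grab(n):
    d=ctrl.get_image(n); H,W=d["image"].shape[:2]
    f=H/2/np.tan(np.radians(d["vfov"])/2)
    T=np.linalg.inv(d["world_to_cam"]); v,u=np.mgrid[:H,:W]; z=d["range_z"]
    P=np.stack([(u-d["cx"])/f*z,(v-d["cy"])/f*z,z],-1)@T[:3,:3].T+T[:3,3]
    P[z<=0]=np.nan
    return d,P
def save(d,n): cv2.imwrite("pics/"+n,d["image"][:,:,::-1])
E
python3 - <<'E'
from h import *
s=ctrl.read_state(); print(s)
ims=[]
for n in("scene","side","wrist"):
    d,P=grab(n); np.savez(f"{n}0.npz",im=d["image"],P=P); ims.append(d["image"]); print(n,np.linalg.inv(d["world_to_cam"])[:3].round(2).tolist(),d["vfov"])
a=np.zeros((600,800,3),np.uint8)
for i,im in enumerate(ims): 
    r=cv2.resize(im,(400,300)); a[300*(i//2):300*(i//2)+300,400*(i%2):400*(i%2)+400]=r
cv2.imwrite("pics/all0.png",a[:,:,::-1])
E
```

```text
{'clock': 0.0, 'qpos': array([ 1.26919244,  0.6293951 ,  0.03842211,  1.51837162, -0.02702452,
        0.99630991, -0.01999368]), 'qd': array([-3.62365266e-04,  6.51753322e-04, -4.27678257e-04,  1.33990718e-03,
       -1.71402197e-03, -2.93115693e-03, -5.09645557e-06]), 'tau': array([-6.24213317e-04, -5.63413668e+01,  1.22594129e+00, -1.93447137e+01,
        1.09931873e-02,  1.04144230e-02,  2.13262751e-06]), 'eef_pos': array([ 151.75315501, -631.38201375,  230.35584175]), 'tool_rot': array([-3.13962578e+00, -3.49252105e-06,  2.35812823e-01]), 'force': array([-0.05256836,  1.23388922,  0.00533087]), 'torque': array([-0.01436121,  0.0313242 ,  0.01603795]), 'gripper_force': 0.0, 'width': 85.60046139928046}
scene [[0.12, 0.81, -0.57, 1149.43], [0.99, -0.1, 0.08, -67.95], [0.01, -0.57, -0.82, 1120.03]] 42.01882213167147
side [[-0.84, -0.28, 0.47, 63.28], [-0.55, 0.45, -0.71, 648.45], [-0.01, -0.85, -0.53, 597.1]] 57.40080695997201
wrist [[0.23, -0.94, -0.25, 216.18], [-0.97, -0.23, -0.06, -616.43], [-0.0, 0.26, -0.97, 372.48]] 62.29390726013376
```

View pics/all0.png

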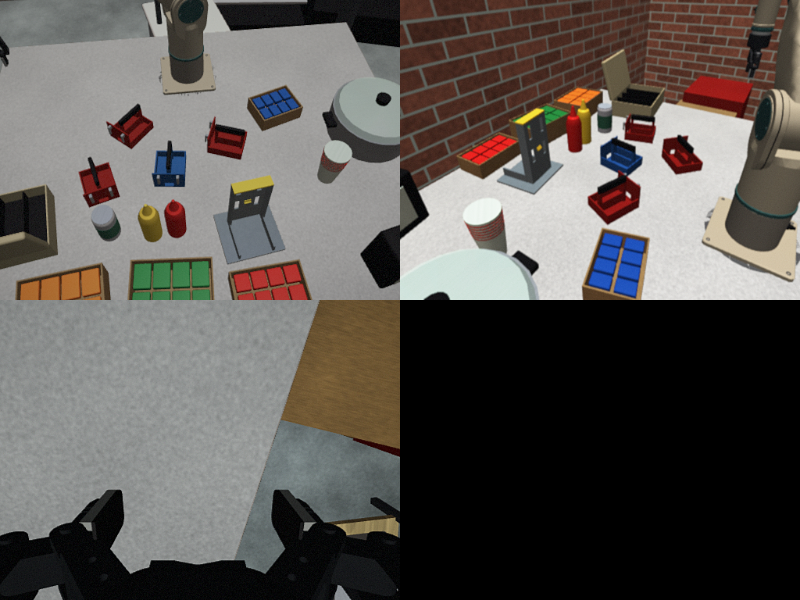

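The scene view shows three red trays; the one nearest the robot's right is at about (100,182) in the half-size panel. The stand is at about (250,210), and the blue tray at (170,168). I'll crop and measure them.

Run:
```python
from h import *
S=np.load("scene0.npz");D=np.load("side0.npz")
a=S["im"][130:340,80:360]; b=D["im"][110:260,80:330]
o=np.zeros((600,800,3),np.uint8)
r=cv2.resize(a,(400,300),interpolation=cv2.INTER_CUBIC); o[:300,:400]=r
r=cv2.resize(b,(400,240),interpolation=cv2.INTER_CUBIC); o[:240,400:]=r
# crops of tray and stand
r=cv2.resize(S["im"][190:280,90:180],(300,300),interpolation=cv2.INTER_CUBIC); o[300:,:300]=r
r=cv2.resize(D["im"][120:260,110:220],(236,300),interpolation=cv2.INTER_CUBIC); o[300:,300:536]=r
r=cv2.resize(S["im"][215:340,270:370],(240,300),interpolation=cv2.INTER_CUBIC); o[300:,540:780]=r
cv2.imwrite("pics/crop0.png",o[:,:,::-1])
for n,Z in(("scene",S),("side",D)):
    hsv=cv2.cvtColor(Z["im"],cv2.COLOR_RGB2HSV);P=Z["P"]
    h,s,v=[hsv[...,i].astype(int) for i in range(3)]
    for c,m in(("red",((h<8)|(h>172))&(s>120)),("yel",(h>22)&(h<34)&(s>140)),("blue",(h>100)&(h<125)&(s>130)),("grn",(h>60)&(h<90)&(s>70))):
        k,l,st,ce=cv2.connectedComponentsWithStats((m&(P[...,2]>15)).astype(np.uint8))
        for i in range(1,k):
            if st[i,4]>60:
                q=P[l==i];q=q[~np.isnan(q[:,0])]
                if len(q): print(n,c,st[i].tolist(),"min",np.percentile(q,3,axis=0).round(),"max",np.percentile(q,97,axis=0).round())
```

```text
scene red [137, 139, 59, 49, 802] min [ 229. -285.   16.] max [ 341. -156.   81.]
scene red [265, 150, 51, 52, 752] min [316.  39.  17.] max [428. 167.  81.]
scene red [101, 208, 51, 54, 793] min [ 418. -385.   17.] max [ 551. -270.   82.]
scene red [211, 256, 27, 47, 976] min [ 655. -117.   23.] max [689. -67. 178.]
scene red [361, 338, 25, 25, 463] min [827. 188.  38.] max [872. 234.  61.]
scene red [341, 342, 24, 25, 448] min [830. 143.  47.] max [874. 181.  61.]
scene red [320, 345, 23, 26, 455] min [832.  97.  49.] max [876. 135.  61.]
scene red [298, 348, 24, 27, 462] min [834.  51.  47.] max [878.  90.  61.]
scene red [369, 363, 25, 21, 413] min [882. 191.  37.] max [919. 237.  60.]
scene red [348, 367, 23, 17, 313] min [884. 145.  53.] max [914. 184.  61.]
scene red [326, 371, 22, 13, 233] min [886.  99.  54.] max [909. 138.  61.]
scene red [304, 375, 21, 9, 151] min [888.  54.  54.] max [903.  92.  61.]
scene yel [296, 225, 54, 24, 688] min [646.  67. 231.] max [680. 167. 238.]
scene yel [177, 262, 30, 46, 781] min [ 659. -188.   22.] max [ 694. -139.  178.]
scene blue [323,
[... 6838 characters left out ...]
2.]
side yel [147, 138, 38, 21, 298] min [641. -77.  87.] max [924. 170. 236.]
side yel [227, 139, 15, 12, 95] min [ 643. -172.  125.] max [ 676. -140.  151.]
side blue [257, 179, 53, 43, 1071] min [ 388. -149.   16.] max [510. -43.  78.]
side blue [241, 298, 44, 74, 1826] min [231. 250.  49.] max [295. 375.  59.]
side blue [274, 304, 39, 77, 1890] min [180. 234.  50.] max [243. 360.  59.]
side grn [181, 136, 32, 23, 360] min [ 653. -209.   83.] max [907.  62. 191.]
side grn [458, 136, 17, 27, 92] min [ 50.   4. 317.] max [ 64.  47. 372.]
side grn [253, 148, 18, 17, 237] min [ 610. -289.   28.] max [ 656. -259.   79.]
side grn [443, 261, 45, 19, 117] min [-35.  59. 129.] max [ 30.  69. 138.]
```

View pics/crop0.png

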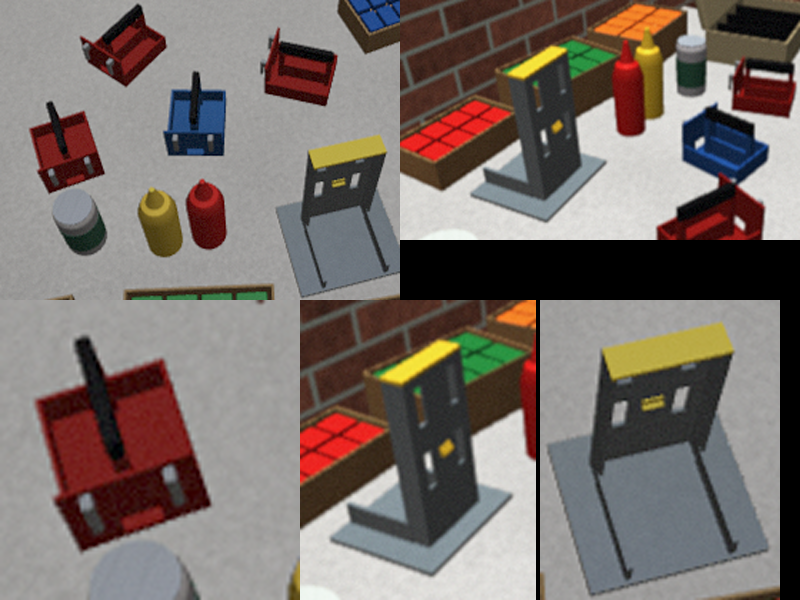

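The crop shows the target tray with its black bar sloping and its two hooks facing +x, toward the can. The stand's front faces the robot, with its catch at about (558,127) in the side crop. Next I'll fit the bar line and the face plane.

```bash
cat > m.py <<'E'
from h import *
def bar(Z,lo,hi,z0=84,z1=110):
    P=Z["P"];v=Z["im"].max(-1)
    m=(v<70)&(P[...,0]>lo[0])&(P[...,0]<hi[0])&(P[...,1]>lo[1])&(P[...,1]<hi[1])&(P[...,2]>z0)&(P[...,2]<z1)
    q=P[m]; c=q.mean(0); d=np.linalg.svd(q[:,:2]-c[:2],full_matrices=False)[2][0]; d*=np.sign(d[0])
    t=(q[:,:2]-c[:2])@d
    e=[(c[:2]+d*x).round(1) for x in np.percentile(t,[1,99])]
    return len(q),np.arctan2(d[1],d[0]),e,np.percentile(q[:,2],[5,50,97]).round(1)
E
python3 - <<'E'
from m import *
S=np.load("scene0.npz");D=np.load("side0.npz")
for Z in(S,D):
    print("bar",bar(Z,(400,-400),(570,-250)))
    P=Z["P"];h=cv2.cvtColor(Z["im"],cv2.COLOR_RGB2HSV)
    # tray red yaw
    m=((h[...,0]<8)|(h[...,0]>172))&(h[...,1]>120)&(P[...,0]>400)&(P[...,0]<570)&(P[...,1]>-400)&(P[...,1]<-250)
    print("tray",cv2.minAreaRect(P[m][:,:2].astype(np.float32)),np.percentile(P[m][:,2],99))
    y=(h[...,0]>22)&(h[...,0]<34)&(h[...,1]>110)&(P[...,2]>215)&(P[...,0]<720)&(P[...,1]>30)
    print("cap",y.sum(),cv2.minAreaRect(P[y][:,:2].astype(np.float32)),np.percentile(P[y][:,2],[2,50,98]))
P=D["P"]
v=D["im"].astype(int)
g=(P[...,2]>20)&(P[...,2]<225)&(P[...,0]>600)&(P[...,0]<720)&(P[...,1]>40)&(P[...,1]<200)
q=P[g]
best=None;rng=np.random.default_rng(0)
for _ in range(400):
    a=q[rng.choice(len(q),3,False)];n=np.cross(a[1]-a[0],a[2]-a[0]);L=np.linalg.norm(n)
    if L<50 or abs(n[0]/L)<.8: continue
    n/=L; k=(abs((q-a[0])@n)<3).sum()
    if best is None or k>best[0]: best=(k,n,a[0])
k,n,a=best; s=q[abs((q-a)@n)<3];c=s.mean(0);n=np.linalg.svd(s-c,full_matrices=False)[2][2]; n*=np.sign(n[0])
print("plane",k,n,c,np.arctan2(n[1],n[0]))
n2=n[:2]/np.linalg.norm(n[:2]);l=np.array([-n2[1],n2[0]])
u=(s[:,:2]-c[:2])@l
print("lateral",np.percentile(u,[1,99]),"z",np.percentile(s[:,2],[1,99]))
# holes: pixels in bbox whose points are behind plane; project rays onto plane
d,_=grab("side");T=np.linalg.inv(d["world_to_cam"]);f=192/np.tan(np.radians(d["vfov"])/2)
V,U=np.mgrid[:384,:512];R=np.stack([(U-d["cx"])/f,(V-d["cy"])/f,np.ones((384,512))],-1)@T[:3,:3].T;o=T[:3,3]
t=((c-o)@n)/(R@n);H=o+R*t[...,None]
uu=(H[...,:2]-c[:2])@l; off=(P-c)@n
lo,hi=np.percentile(u,[1,99])
m=(uu>lo+6)&(uu<hi-6)&(H[...,2]>20)&(H[...,2]<225)&((off>6)|np.isnan(off))
k,lab,st,ce=cv2.connectedComponentsWithStats(m.astype(np.uint8))
for i in range(1,k):
    if st[i,4]>15:
        w=lab==i;print("hole",st[i].tolist(),"u",np.percentile(uu[w],[2,98]).round(1),"z",np.percentile(H[w][:,2],[2,98]).round(1))
E
```

```text
bar (188, np.float64(0.26746004763273423), [array([ 434.1, -342.5]), array([ 524.8, -317.6])], array([ 87.4,  99.9, 104.2]))
tray ((482.8095397949219, -329.4123840332031), (124.481689453125, 98.78663635253906), 15.551614761352539) 86.59601816757042
cap 706 ((662.0409545898438, 116.8798828125), (31.25787925720215, 107.87329864501953), 7.128983974456787) [230.75557711 235.23401428 238.46542473]
bar (164, np.float64(0.275583669220963), [array([ 429.5, -340.1]), array([ 521.7, -314. ])], array([ 84.6,  93.8, 101.3]))
tray ((481.4183044433594, -329.7752380371094), (120.00940704345703, 108.35736846923828), 16.35668182373047) 80.4033739142093
cap 287 ((660.2556762695312, 117.4358139038086), (32.11264419555664, 110.07392883300781), 7.641725540161133) [231.46600763 235.10236784 236.51567424]
plane 1782 [ 0.99236001  0.12337122 -0.00107501] [645.63815652 120.62257598 126.57838181] 0.12368641520243931
lateral [-58.70491146  49.35959212] z [ 22.58274044 223.23410993]
hole [178, 150, 5, 17, 38] u [-37.7 -29.1] z [174.4 217.3]
hole [163, 160, 5, 18, 45] u [22.  30.7] z [174.4 216.5]
hole [182, 180, 4, 15, 31] u [-37.2 -28.9] z [ 90.9 131.8]
hole [168, 190, 5, 17, 39] u [21.9 30.7] z [ 90.5 132.4]
```

step_arm --commands '[4, -2.2, 0, 0, 0, 0, 1, 8, -4.4, 0, 0, 0, 0, 1, 12, -6.6, 0, 0, 0, -0.01, 1, 16, -8.8, 0, 0, 0, -0.02, 1, 20, -11, 0, 0, 0, -0.03, 1, 24, -13.2, 0, 0, 0, -0.04, 1, 28, -15.4, 1, 0, 0, -0.04, 1, 32, -17.6, 2, 0, 0, -0.04, 1, 36, -19.8, 3, 0, 0, -0.04, 1, 39.3, -21.9, 4, 0, 0, -0.04, 1]'

```text
clock: 1.2
eef_pos: [484.9, -325.2, 190.9]
tool_rot: [-3.142, -0.001, 0.277]
force: [-0.0, 0.0, -0.2]
width: 85.2
gripper_force: 0.0
```

Run:
```python
from m import *
s=ctrl.read_state();print(s["clock"],s["eef_pos"],s["tool_rot"],s["qpos"].round(2))
d,P=grab("wrist");save(d,"w1.png");Z=dict(im=d["image"],P=P)
print(bar(Z,(420,-360),(535,-300),90,112))
```

```text
1.2 [ 484.89512666 -325.18283432  190.91219341] [-3.14152166e+00 -9.52587679e-04  2.77207803e-01] [ 0.53  0.58  0.02  1.75 -0.01  0.81 -0.74]
(1514, np.float64(0.2700288228998906), [array([ 436.5, -343.2]), array([ 525.1, -318.6])], array([ 96.9,  99.1, 100.4]))
```

View pics/w1.png

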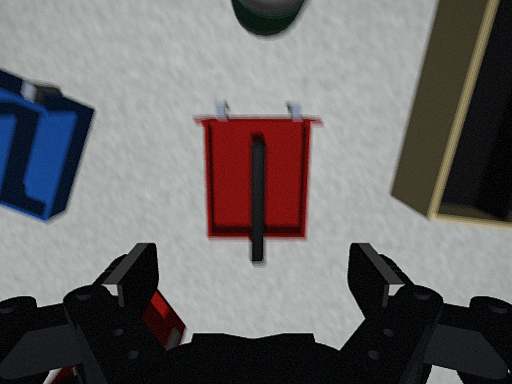

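The wrist view shows the red tray centred below the gripper, its bar at column 257, rows 135–262, well between the fingers. I'll go down and grip.

step_arm --commands '[0, 0.33, 3, 0, 0, 0, 1, 0, 0.33, 6, 0, 0, 0, 1, 0, 0.33, 9, 0, 0, 0, 1, 0, 0.33, 11, 0, 0, 0, 1, 0, 0.33, 12, 0, 0, 0, 1, 0, 0.33, 12, 0, 0, 0, 1, 0, 0.33, 12, 0, 0, 0, 0, 0, 0.33, 12, 0, 0, 0, 0, 0, 0.33, 12, 0, 0, 0, 0, 0, 0.33, 12, 0, 0, 0, 0]'

```text
clock: 2.25
eef_pos: [484.1, -330.8, 72.1]
tool_rot: [3.141, -0.001, 0.276]
force: [0.5, -0.1, -0.1]
width: 28.2
gripper_force: 0.0
```

step_arm --commands '[0, 0, 0, 0, 0, 0, 0, 0, 0, 0, 0, 0, 0, 0, 0, 0, 0, 0, 0, 0, 0, 0, 0, 0, 0, 0, 0, 0]'

```text
clock: 2.65
eef_pos: [484.0, -330.8, 71.8]
tool_rot: [3.141, -0.001, 0.276]
force: [0.2, -0.0, 6.0]
width: 11.1
gripper_force: 63.6
```

step_arm --commands '[0, 0, -1.5, 0, 0, 0, 0, 0, 0, -4.5, 0, 0, 0, 0, 0, 0, -8, 0, 0, 0, 0, 0, 0, -11.5, 0, 0, 0, 0, 0, 0, -14.5, 0, 0, 0, 0, 0, 0, -16, 0, 0, 0, 0, 0, 0, -16, 0, 0, 0, 0]'

```text
clock: 3.35
eef_pos: [484.6, -330.9, 234.0]
tool_rot: [3.138, -0.003, 0.276]
force: [0.7, 0.7, -3.6]
width: 10.9
gripper_force: 62.5
```

step_arm --commands '[0.7, -1.5, 0, 0, 0, 0, 0, 2, -4.5, 0, 0, 0, 0.01, 0, 4, -8.5, 0, 0, 0, 0.03, 0, 5.8, -12.5, 0, 0, 0, 0.05, 0, 7.6, -16.5, 0, 0, 0, 0.07, 0, 9.4, -20.5, 0, 0, 0, 0.09, 0, 11.2, -24.5, 0, 0, 0, 0.11, 0, 13, -28.5, 0, 0, 0, 0.13, 0, 14.8, -32, 0, 0, 0, 0.152, 0, 16, -35, 0, 0, 0, 0.152, 0]'

```text
clock: 4.35
eef_pos: [540.9, 54.1, 229.7]
tool_rot: [-3.14, 0.003, 0.127]
force: [0.4, -0.3, -3.6]
width: 11.2
gripper_force: 62.4
```

Run:
```python
from m import *
s=ctrl.read_state();print(s["clock"],s["eef_pos"],s["tool_rot"],s["force"],s["width"],s["gripper_force"])
```

```text
4.35 [540.85457683  54.05348085 229.65560165] [-3.14015147  0.00333962  0.1265258 ] [ 0.35497345 -0.33146179 -3.56998969] 11.175600623368206 62.38307476043701
```

step_arm --commands '[0.6, -1.5, 0.5, 0, 0, 0, 0, 1.1, -3, 1, 0, 0, 0, 0, 1.5, -4.2, 1.5, 0, 0, 0, 0, 1.7, -4.8, 1.9, 0, 0, 0, 0, 1.7, -4.8, 1.9, 0, 0, 0, 0, 1.7, -4.8, 1.9, 0, 0, 0, 0, 1.7, -4.8, 1.9, 0, 0, 0, 0]'

```text
clock: 5.05
eef_pos: [553.5, 98.2, 212.5]
tool_rot: [3.141, -0.0, 0.122]
force: [0.4, -0.4, -3.8]
width: 11.1
gripper_force: 62.4
```

```bash
cat > chk.py <<'E'
from m import *
import sys
tag=sys.argv[1]
s=ctrl.read_state();e=s["eef_pos"];print(s["clock"],e,s["tool_rot"],s["force"],s["width"])
n=np.array([.9924,.1232]);l=np.array([-.1232,.9924]);sl=np.array([646.2,115.7])
def loc(p): return np.round([(p[:2]-sl)@n,(p[:2]-sl)@l,p[2]-195],1)
print("tcp in slots frame",loc(e))
o=[]
for k in("side","scene"):
    d,P=grab(k);h=cv2.cvtColor(d["image"],cv2.COLOR_RGB2HSV)
    q=P-np.array([*sl,195]); L=np.stack([q[...,:2]@n,q[...,:2]@l,q[...,2]],-1)
    m=((h[...,0]<8)|(h[...,0]>172))&(h[...,1]>110)&(L[...,0]>-200)&(L[...,0]<10)&(abs(L[...,1])<75)&(L[...,2]>-125)&(L[...,2]<60)
    q=L[m]; print(k,"red",m.sum(),"lo",np.percentile(q,2,axis=0).round(1),"hi",np.percentile(q,98,axis=0).round(1))
    r=cv2.minAreaRect(q[:,:2].astype(np.float32));print("  rect",r)
    top=q[q[:,2]>np.percentile(q[:,2],98)-6]; print("  top edge x,y,z",top.mean(0).round(1),np.polyfit(top[:,1],top[:,0],1)[0],np.polyfit(top[:,1],top[:,2],1)[0])
    v,u=np.where(m); cv,cu=int(v.mean()),int(u.mean())
    c=d["image"][max(0,cv-75):cv+75,max(0,cu-75):cu+75]
    o.append(cv2.resize(c,(400,400),interpolation=cv2.INTER_CUBIC))
cv2.imwrite(f"pics/{tag}.png",np.hstack(o)[:,:,::-1])
E
python3 chk.py c1
```

```text
5.05 [553.46624149  98.15442109 212.4902787 ] [ 3.14085978e+00 -1.26725328e-04  1.21707767e-01] [ 0.44486573 -0.38409223 -3.80921593] 11.134269164269968
tcp in slots frame [-94.2  -6.   17.5]
side red 2183 lo [-156.7  -52.5  -50.8] hi [-37.8  46.2  26.3]
  rect ((-78.18699645996094, -3.6645965576171875), (159.66635131835938, 103.68351745605469), 0.5168614983558655)
  top edge x,y,z [-88.4   5.7  29.3] 1.8424226340705483 -0.22837608834814238
scene red 1639 lo [-153.5  -55.   -52.5] hi [-35.   42.7  27.9]
  rect ((-79.58392333984375, -5.185569763183594), (159.4420623779297, 101.04364013671875), 0.25987932085990906)
  top edge x,y,z [-43.5  -7.9  27.2] -0.03197933982795076 0.0046737190687689304
```

View pics/c1.png

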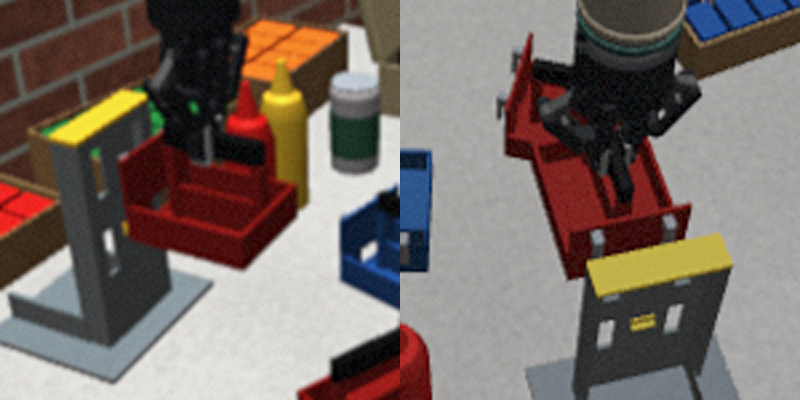

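The side and scene crops show the tray level in the gripper, about 35 mm in front of the face. The hooks (scene crop columns 598 and 670) sit about 6 mm to the right of the slots (605 and 673). I'll shift it and advance gently.

step_arm --commands '[0, -0.3, 0.1, 0, 0, 0, 0, 0, -0.6, 0.15, 0, 0, 0, 0, 0.5, -0.6, 0.15, 0, 0, 0, 0, 1, -0.6, 0.15, 0, 0, 0, 0, 1.5, -0.6, 0.15, 0, 0, 0, 0, 1.9, -0.6, 0.15, 0, 0, 0, 0, 2.2, -0.6, 0.15, 0, 0, 0, 0, 2.5, -0.6, 0.15, 0, 0, 0, 0, 2.8, -0.6, 0.15, 0, 0, 0, 0, 2.8, -0.6, 0.15, 0, 0, 0, 0]'

```text
clock: 6.15
eef_pos: [580.8, 109.1, 210.8]
tool_rot: [-3.142, -0.0, 0.124]
force: [-0.3, 0.1, -4.2]
width: 11.0
gripper_force: 62.4
```

```bash
python3 chk.py c2
```

```text
6.15 [580.84107012 109.06344835 210.82244572] [-3.14158512e+00 -4.60709479e-04  1.23686855e-01] [-0.28505293  0.08363067 -4.18813635] 10.96386480865541
tcp in slots frame [-65.7   1.5  15.8]
side red 2177 lo [-128.2  -45.1  -53.1] hi [-8.6 53.6 23.4]
  rect ((-63.93743133544922, 3.8009796142578125), (130.94735717773438, 102.57020568847656), 0.27063098549842834)
  top edge x,y,z [-45.   15.   23.7] 1.2931836267275667 -0.08943478147958732
scene red 1196 lo [-125.3  -47.9  -54.6] hi [-10.4  50.   26.8]
  rect ((-60.9344482421875, -0.042003631591796875), (106.08634948730469, 131.01991271972656), 88.17936706542969)
  top edge x,y,z [-21.6  -5.   27.2] -0.2322449051558634 0.026544101474724503
```

View pics/c2.png

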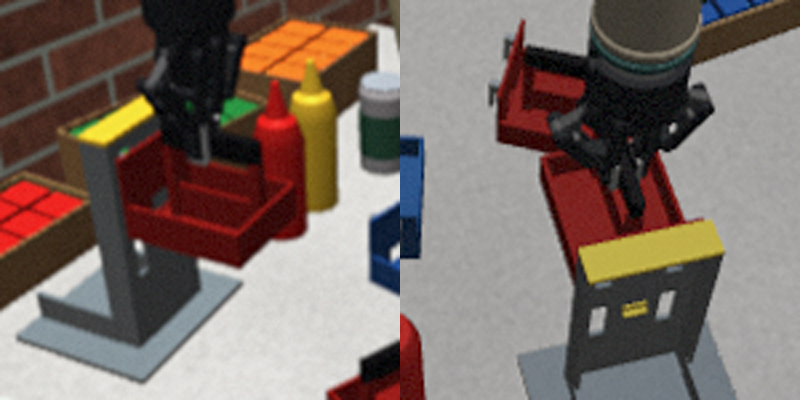

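The tray is now right at the face, with its tips at the slots and no contact force. I'll keep advancing to plate contact.

step_arm --commands '[0.2, 0, 0, 0, 0, 0, 0, 0.4, 0, 0, 0, 0, 0, 0, 0.6, 0, 0, 0, 0, 0, 0, 0.7, 0, 0, 0, 0, 0, 0, 0.7, 0, 0, 0, 0, 0, 0]'

```text
clock: 6.75
eef_pos: [587.5, 109.9, 210.8]
tool_rot: [-3.142, -0.0, 0.124]
force: [-0.3, 0.2, -3.4]
width: 10.9
gripper_force: 62.4
```

step_arm --commands '[0.1, 0, 0, 0, 0, 0, 0, 0.2, 0, 0, 0, 0, 0, 0, 0.3, 0, 0, 0, 0, 0, 0, 0.3, 0, 0, 0, 0, 0, 0]'

```text
clock: 7.15
eef_pos: [588.3, 109.8, 210.5]
tool_rot: [3.141, 0.005, 0.124]
force: [-4.8, -0.4, -0.3]
width: 11.0
gripper_force: 62.9
```

step_arm --commands '[-0.1, 0, 0.3, 0, 0, 0, 0, -0.1, 0, 0.6, 0, 0, 0, 0, -0.1, 0, 0.9, 0, 0, 0, 0, -0.1, 0, 1.2, 0, 0, 0, 0, -0.1, 0, 1.5, 0, 0, 0, 0, -0.1, 0, 1.8, 0, 0, 0, 0, -0.1, 0, 2.1, 0, 0, 0, 0, -0.1, 0, 2.4, 0, 0, 0, 0, -0.1, 0, 2.4, 0, 0, 0, 0]'

```text
clock: 8.05
eef_pos: [588.1, 110.0, 185.9]
tool_rot: [3.141, 0.003, 0.124]
force: [-4.7, -1.4, -3.3]
width: 11.1
gripper_force: 62.5
```

step_arm --commands '[0, 0, 0.2, 0, 0, 0, 0, 0, 0, 0.4, 0, 0, 0, 0, 0, 0, 0.6, 0, 0, 0, 0, 0, 0, 0.7, 0, 0, 0, 0, 0, 0, 0.7, 0, 0, 0, 0]'

```text
clock: 8.55
eef_pos: [588.2, 109.8, 179.8]
tool_rot: [3.141, 0.002, 0.124]
force: [-5.9, -1.3, 0.6]
width: 10.7
gripper_force: 63.0
```

```bash
python3 chk.py c3
```

```text
8.55 [588.23491691 109.81053995 179.80431665] [3.14114945e+00 2.33404476e-03 1.24330062e-01] [-5.90660073 -1.32020162  0.59314603] 10.718327103200506
tcp in slots frame [-58.3   1.3 -15.2]
side red 2061 lo [-120.9  -45.3  -84.2] hi [-1.9 53.5 -7. ]
  rect ((-60.46339797973633, 3.116527557373047), (123.48384094238281, 103.81979370117188), 0.5575976967811584)
  top edge x,y,z [-32.6  16.7  -6.4] 1.285454683784219 -0.14111545018457136
scene red 770 lo [-117.4  -48.2  -85.9] hi [-0.4 49.6 13.3]
  rect ((-55.63505554199219, -0.17296981811523438), (102.86042785644531, 123.57916259765625), 86.87097930908203)
  top edge x,y,z [-34.2 -19.   28. ] -0.508400849639152 -0.11058679889001866
```

View pics/c3.png

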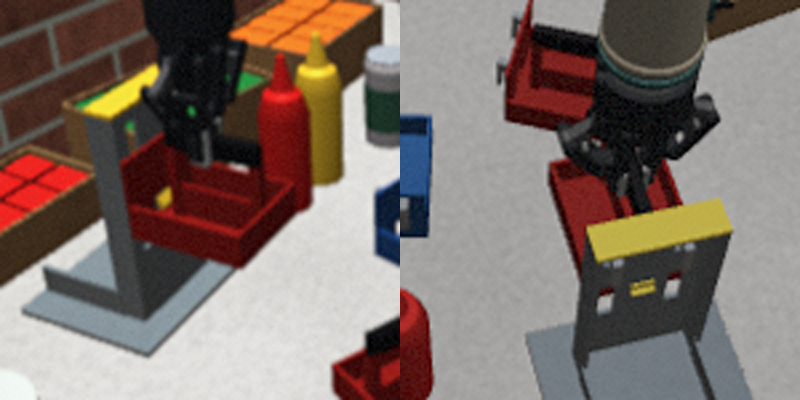

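The side crop shows the yellow catch through the tray's back plate at (163,197), and the hooks show behind the upright at (615,262) and (687,247). I'll press a little more to confirm it's seated.

step_arm --commands '[0, 0, 0.15, 0, 0, 0, 0, 0, 0, 0.3, 0, 0, 0, 0, 0, 0, 0.4, 0, 0, 0, 0, 0, 0, 0.4, 0, 0, 0, 0]'

```text
clock: 9.05
eef_pos: [588.2, 109.7, 179.4]
tool_rot: [3.141, 0.001, 0.124]
force: [-14.7, -3.3, 23.6]
width: 11.3
gripper_force: 66.8
```

step_arm --commands '[-0.1, 0, -0.2, 0, 0, 0, 0, -0.15, 0, -0.4, 0, 0, 0, 0, -0.15, 0, -0.4, 0, 0, 0, 1, -0.15, 0, -0.4, 0, 0, 0, 1, -0.15, 0, -0.4, 0, 0, 0, 1, -0.15, 0, -0.4, 0, 0, 0, 1, -0.15, 0, -0.4, 0, 0, 0, 1, -0.15, 0, -0.4, 0, 0, 0, 1, -0.15, 0, -0.4, 0, 0, 0, 1, -0.15, 0, -0.4, 0, 0, 0, 1]'

```text
clock: 10.05
eef_pos: [587.9, 109.9, 179.8]
tool_rot: [3.142, -0.0, 0.124]
force: [0.2, 0.2, -0.5]
width: 85.6
gripper_force: 0.0
```

step_arm --commands '[0, 0, -1, 0, 0, 0, 1, 0, 0, -3, 0, 0, 0, 1, 0, 0, -5, 0, 0, 0, 1, 0, 0, -7, 0, 0, 0, 1, -2, 0, -10, 0, 0, 0, 1, -5, 0, -12, 0, 0, 0, 1, -8, 0, -12, 0, 0, 0, 1, -10, 0, -12, 0, 0, 0, 1, -10, 0, -12, 0, 0, 0, 1]'

```text
clock: 10.95
eef_pos: [486.3, 97.3, 301.1]
tool_rot: [-3.141, 0.0, 0.124]
force: [1.1, 1.0, 0.0]
width: 85.2
gripper_force: 0.0
```

```bash
python3 chk.py c4
python3 - <<'E'
from m import *
d,P=grab("side");Z=dict(im=d["image"],P=P)
print("bar",bar(Z,(520,80),(640,140),185,225))
E
```

```text
10.95 [486.29228233  97.27707137 301.06530649] [-3.14137009e+00  2.13634496e-04  1.24093579e-01] [1.12157705 0.99224105 0.02858666] 85.23371042217555
tcp in slots frame [-161.     1.4  106.1]
side red 2118 lo [-121.8  -45.7  -87.7] hi [-4.2 53.2 -7.5]
  rect ((-60.6169319152832, 2.880260467529297), (124.81050109863281, 104.0145263671875), 0.18830838799476624)
  top edge x,y,z [-30.   11.3  -7.4] 0.3198773307575019 -0.0473174911823029
scene red 1076 lo [-119.2  -48.3  -90.6] hi [-0.6 49.6  5.5]
  rect ((-59.52766799926758, -1.5153083801269531), (105.93183135986328, 124.44246673583984), 89.85352325439453)
  top edge x,y,z [-64.5  -7.2  11.2] -1.2366081352246574 -0.33028484134408614
bar (339, np.float64(0.14122805307763264), [array([525.9, 106.4]), array([622. , 120.1])], array([186.2, 197.9, 206.4]))
```

View pics/c4.png

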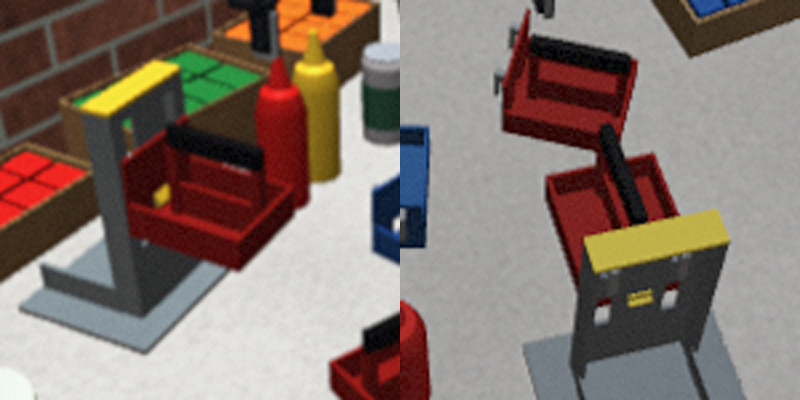

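The tray hangs level and fully down after release. The catch is visible through its window at (163,195) and the gripper is clear, so I'll hand the job in.

```bash
python3 -c "
from cell import ctrl
print(ctrl.finish_job())"
```

```text
the job is handed in; nothing more can be done
None
```

I hung the red tray by both hooks in the top slots and pressed it fully home; the yellow catch shows through the tray's back, the gripper let go and backed clear, and the job was handed in at about 11 s (no verdict was returned).

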